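Clamp a bicycle tube in a swing-bolt stand

ROBOT

A 7-joint arm with a two-finger parallel gripper is mounted at the origin on the work surface. World frame = base frame: x ahead of the robot, y to its left, z up, the work surface at z = 0. Lengths are in m, angles in rad, forces in N, time in s.
With the tool pointing down it reaches from about 0.425 to 0.875 m from the base axis. Payload 4.7 kg.
Tool frame: the origin (TCP) lies at the very end of the fingers, on their centre line; the grasp point (between the pads) lies tcp_to_grasp behind it (tcp_to_grasp is the distance from the TCP to the grasp point, in m); z points along the fingers, y is the direction in which the jaws open and shut (so a half turn about z gives the same grasp; the last joint's range is limited). The gripper opens to 87 mm and grips with 3 to 60 N. Pads are 19 mm wide; open, the fingers measure 117 mm over their backs; the gripper's body (75 mm by 190 mm) begins 51 mm behind the grasp point.
Start: joints at [1.327, 0.321, -0.07, 1.45, 0.023, 1.371, -0.057], TCP at [0.166, -0.629, 0.223] pointing down, gripper open.
Joint ranges: [-2.86, 2.86], [-0.3, 2.09], [-1.38, 1.24], [0.06, 2.45], [-1.56, 4.7], [0.09, 2.05], [-2.69, 2.69]. Speed limits (rad/s): [2.57, 2.57, 3.14, 3.14, 3.14, 3.14, 3.14].

INTERFACE

Orientations are given as a unit quaternion [x, y, z, w].
In Python, from cell import * gives the robot as it stands.
- The arm moves only by the tool drive_tool, never from a script. Its arguments are lists of equal length, an entry for each row: "jaw": the opening, from -1 (shut) to 1 (fully open); "dp": the shift along the tool's x, y, z in cm, a list of three; "twist": the turn about the tool's z in rad. In form: {"jaw": [jaw, ...], "dp": [[dx, dy, dz], ...], "twist": [twist, ...]}. A call has 1 to 20 rows; each row is the pose to reach, as a shift and turn from the pose commanded when the call began, along the tool's axes at that moment; what a row does not reach only later rows make up. A row lasts 1/8 s, in which the tool goes at most 62.5 mm and 10.7 degrees, less where a joint would pass 70% of its speed; a pose out of reach is approached as far as the arm can. A call with a gripper value outside its range is refused whole. The fingers move at their own pace and stop on an object; "force" is the grip in N (left out, the last holds). Time passes only in rows, so rows that repeat a pose let the fingers close. It gives the time, the measured TCP pose, the force and the opening at its end, in the units of the state.
- read_state(): the state, without advancing time (a new reading comes with each control period).
- capture(name): name is "scene" or "top" or "wrist"; returns a dict with "color" (384x512x3 uint8, red, green, blue), "K" (3x3 intrinsics, pixels), "origin" and "orientation" of the camera in the world; the wrist camera has in their place "T_tool_cam" (4x4, takes a point from camera to tool coordinates, whose origin is the TCP and whose axes are the flange's). Camera axes: x right, y down, z forward; pixel columns grow to the right and rows downward; lengths in m; the calibration is good to about 2 mm. The wrist camera is an equidistant fisheye: a pixel r from the principal point sees the ray r / f radians off the axis. A picture is of the moment at which its call begins: read the wrist's pose just before it. There is no depth.
- close_job(): hands the job in, once; it reports no verdict.
Trained networks look in a picture, given as the dict that the camera call returned (one of the last four; its "shot" number tells which), for a name from the list of things; names that differ only in an ending like _2 or _b are one class to them, and where a whole thing is asked for, a point or a joint stands for the part that bears it (a point fixed in the world has none). Each returns a list of dicts, best first, with "p" (0 to 1); they miss things now and then, are a little off and sometimes report something else, mostly with a low value. They report only what shows in the picture. A call takes as long as a camera call. They do not tell look-alikes from the thing itself.
- recognise(target, picture): "box" ([left, top, width, height] in pixels, round what is visible of it).
- cut_out(target, picture): "mask" (384x512 bool, what is visible of it) and "box" ([left, top, width, height] in pixels, round what is visible of it).
The state is a dict: "time_s": time; "qpos": joint angles; "dq": joint speeds; "joint_efforts": joint torques, N m; "tcp_pos": TCP position; "tcp_rot": TCP orientation; "contact_force": force on the tool from outside, world axes, zero at the start; "moment": the same for the moment, N m; "finger_gap": finger opening in m.
Only numpy, scipy, OpenCV 4.12 (cv2) and the standard library are available. Lean on these libraries where they do the work, as an engineer would, in place of code of your own. Each camera call takes 0.05 s, during which the arm holds its last target.

TASK

Secure the tube in the clamp stand: swing the stiff hinged half over and press it down until it bears firmly on the tube, then lift the spring-loaded bolt by its crossbar, swing it up into the slot and let its nut down into the pocket, so that it holds the clamp shut. Work by feel and do not force anything: the tube dents easily and the nut must not be driven against the hinged half. Leave the tube in its cradle and the bell, spanner and pedal where they are, and let go at the end.

Things in the scene. Friction and masses are not known exactly. Their poses are not given: they have to be found in the camera images.
- stand: Fixed grey clamp stand, foot plate 170 x 110 x 12 mm. Origin at table height under the cradle's middle; z up; y along the tube; x from the swing bolt's side to the hinge side. A rubber-lined V cradle, 60 mm long, holds the tube's centre line 75 mm above the table at x = 0. All of it lies within 30 mm of y = 0 above the foot plate.
- cap_hinge (a point): Middle of the cap's hinge pin, which runs along the stand's y: stand x = +50, z = 98 mm. The posts beside it reach z = 112 mm. Stiff hinge: the cap stays where left and takes about 4.5 N at its free end to swing.
- bolt_pivot (a point): Middle of the swing bolt's pivot pin, which runs along the stand's y: stand x = -60, z = 30 mm. The cheeks beside it reach z = 44 mm.
- cap: Hinged half: steel bar 34 mm wide (y), 12 mm thick, reaching 129 mm from its hinge, with a 44 mm wide, 10 mm thick back plate on top 26 to 74 mm from the hinge. Origin on the hinge pin; its -x runs to the free end, z is its upper side when closed, +y along the pin. Turning about +y opens it: 0 = level, 1.5 to 2.0 rad at the start, at most 2.1.
- cap_press (a point): Underside of the cap, 50 mm from the hinge pin, where its rubber packing meets the tube. Packing wear is unknown: the cap comes to bear between 0.05 rad below and 0.05 rad above level; only rising force shows where. About 6 N at the free end, beyond the hinge's stiffness, gives 13 N on the tube and is enough; 50 N on the tube (22 N there) dents it.
- cap_lug (a point): Middle (also of the thickness) of the cap's free end, 110 mm from the hinge pin, where the bolt passes. The end is a fork 34 mm wide of two 11 mm prongs, good to pinch across its width. The slot between them is 12 mm wide, open at the tip; its closed end is 104 mm from the hinge pin.
- pocket (a point): Centre of the nut's pocket on the fork's upper face, 6 mm above cap_lug when closed; axes as the cap's. At the tip each prong has a lip standing 5 mm above the pocket floor, 123 to 129 mm from the hinge pin: the nut must pass over it and sit behind it.
- bolt (a joint): Swing angle of the bolt about its pivot: 0 = upright in the slot, grows leaning outwards, away from the hinge; 0.7 to 1.2 rad at the start, at most 1.35. Stays where left (about 1.5 N at the crossbar moves it). In the slot its shank meets the closed end at about -0.03 rad.
- bolt_bar (a point): Middle of the bolt's dark crossbar: 12 mm diameter, 36 mm long along y, flat ends, good to pinch by the ends so that it can turn between the fingers. 94 mm from the bolt's pivot when the bolt is not pulled; 28 mm above the nut's underside.
- bolt_head: Sliding upper part of the bolt: 8 mm shank, nut (14 mm along the swing, 22 mm along y, 8 mm thick), crossbar. Pulls out up to 28 mm along the bolt (its z) against a spring (5 N at rest, 13 N at the hard stop). Over 35 N of nut against cap is a fault. Origin at the centre of the nut's underside.
- nut (a point): Centre of the nut's underside, 66 mm from the bolt's pivot at rest. With the cap bearing on the tube, the bolt must be pulled out 8 to 22 mm (by packing wear) for the nut to clear the lip, and sits in the pocket at 3 to 13 mm, its spring alone then putting up to 22 N on the tube; there this point is on point pocket, within 5 mm along the fork.
- tube: Loose dark steel bicycle tube, 32 mm diameter, 300 mm long, a bright collar at each end, lying in the cradle. Origin at its middle on the centre line, y along the tube.
- bell: Bystander: steel bicycle bell, dome 58 mm across, 42 mm high. Origin at the centre of its underside.
- spanner: Bystander: steel spanner 160 mm long, lying flat.
- pedal: Bystander: rubber and steel pedal about 90 x 75 x 22 mm with a spindle. Origin at the centre of its underside.
There are look-alikes about, which are no part of the job. There is more than one size of the stand; the one meant has the size given above.

How it is judged:
By the outcome, as a careful person would: the job done as asked, in the order asked, and still so for the second after the job is handed in, with the robot touching nothing.
It also fails if it takes over 72 s, if anything falls off the work surface, if the arm or the gripper's body presses on something with over 40 N, if the wrist force passes 120 N, or if a joint passes its speed limit or range.

## Working session

There is one attempt and no reset: what is moved stays moved. The work goes in short steps, Python scripts to look and compute and a tool call to move; the robot and the scene stay as the last step left them, time stands still between calls to the robot, and variables do not carry over. Pictures are saved under pics/ and viewed, and the job is handed in when it is done.

Besides the shell and the picture viewer there is one more tool, called after ">>>" as name(argument=value, ...), one argument or row to a line, values as JSON. drive_tool: Moves the arm, as the interface text tells. Its arguments: {"type":"object","properties":{"jaw":{"type":"array","items":{"type":"number"}},"dp":{"type":"array","items":{"type":"array","items":{"type":"number"}}},"twist":{"type":"array","items":{"type":"number"}},"force":{"type":"number"}},"required":["jaw","dp","twist"]}

```bash
ls; mkdir -p pics
cat > h.py <<'E'
from cell import *
import numpy as np, cv2, json
from scipy.spatial.transform import Rotation as R
E
python3 - <<'E'
from h import *
import pickle
s=read_state(); print(s)
d={}
for n in ["scene","top","wrist"]:
    c=capture(n); d[n]=c
    cv2.imwrite(f"pics/{n}0.png",c["color"][:,:,::-1])
    print(n,{k:v for k,v in c.items() if k!="color"})
    for t in ["stand","cap","bolt","bolt_head","tube","bell","spanner","pedal"]:
        print(t,[(np.round(r["p"],2),np.round(r["box"]).tolist()) for r in recognise(t,c)])
pickle.dump((s,d),open("d0.pkl","wb"))
E
```

```text
pics
{'time_s': 0.0, 'qpos': array([ 1.32707255,  0.32182976, -0.07008645,  1.45168836,  0.02262657,
        1.3708165 , -0.05687047]), 'dq': array([ 2.47189491e-04, -8.04534415e-04, -2.65893651e-04,  7.38648602e-04,
       -8.35007677e-05,  1.00228393e-05, -1.12361416e-04]), 'joint_efforts': array([ 1.78640512e-04, -4.91282487e+01, -4.03545108e-01, -3.12526417e+01,
       -6.38935785e-02,  4.36822081e-02,  1.68460974e-04]), 'tcp_pos': array([ 0.16553285, -0.62798153,  0.22145046]), 'tcp_rot': array([ 9.91697560e-01,  1.28588464e-01, -1.87713962e-04, -9.59267804e-04]), 'contact_force': array([ 0.90269114, -0.59538049,  0.36161272]), 'moment': array([ 0.00141451,  0.02480421, -0.0783924 ]), 'finger_gap': 0.08662098300519058}
scene {'K': array([[383.98320632,   0.        , 257.80276346],
       [  0.        , 383.98320632, 189.62682203],
       [  0.        ,   0.        ,   1.        ]]), 'origin': array([1.11304603, 0.0992997 , 1.01026879]), 'orientation': array([ 0.59922392,  0.75007537, -0.21730343, -0.17634296]), 'shot': 1}
stand [(np.float64(0.65), [218.0, 180.0, 78.0, 68.0]), (n
[... 1619 characters left out ...]
64(0.85), [382.0, 160.0, 23.0, 50.0])]
pedal [(np.float64(0.94), [128.0, 134.0, 35.0, 47.0])]
wrist {'K': array([[297.31863964,   0.        , 255.24505079],
       [  0.        , 297.31863964, 191.36596949],
       [  0.        ,   0.        ,   1.        ]]), 'T_tool_cam': array([[ 1.60887889e-04, -9.59711943e-01, -2.80985695e-01,
         7.70981172e-02],
       [ 9.99999986e-01,  1.67191953e-04,  1.53663753e-06,
         1.24558950e-03],
       [ 4.55038177e-05, -2.80985691e-01,  9.59711956e-01,
        -1.61863895e-01],
       [ 0.00000000e+00,  0.00000000e+00,  0.00000000e+00,
         1.00000000e+00]]), 'shot': 3}
stand []
cap []
bolt []
bolt_head []
tube []
bell []
spanner []
pedal []
```

Run:
```python
import cv2
for n,b in [("scene",(110,90,300,200)),("top",(110,110,310,190))]:
    im=cv2.imread(f"pics/{n}0.png"); x,y,w,h=b
    cv2.imwrite(f"pics/{n}0c.png",cv2.resize(im[y:y+h,x:x+w],None,fx=2.6,fy=2.6,interpolation=cv2.INTER_CUBIC))
```

```text
(no output)
```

View pics/scene0.png

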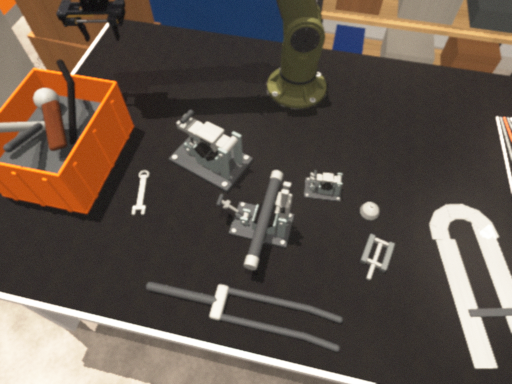

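View pics/top0.png

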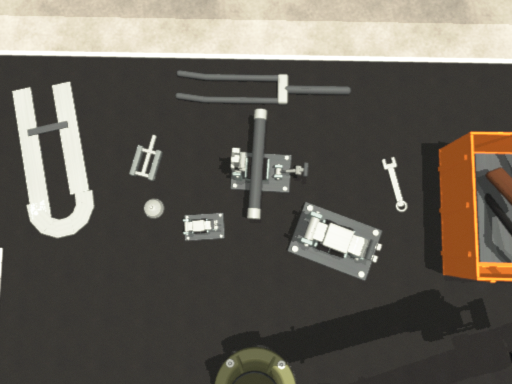

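```bash
sleep 0
```

```text
(no output)
```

View pics/scene0c.png

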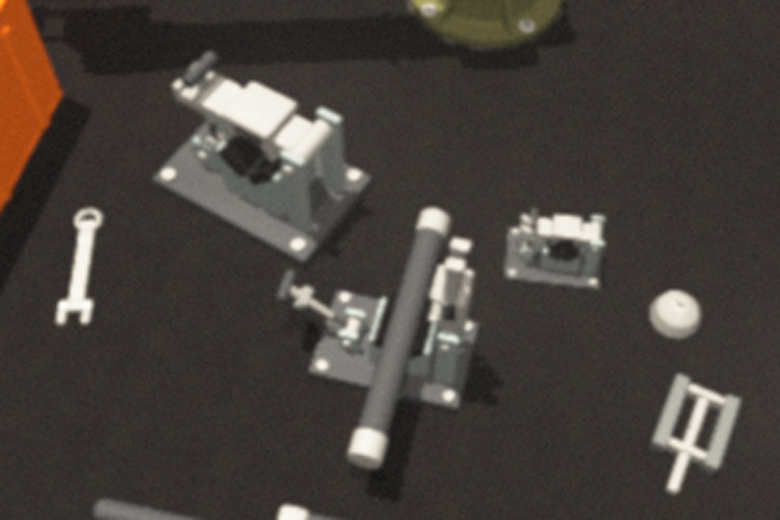

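View pics/top0c.png

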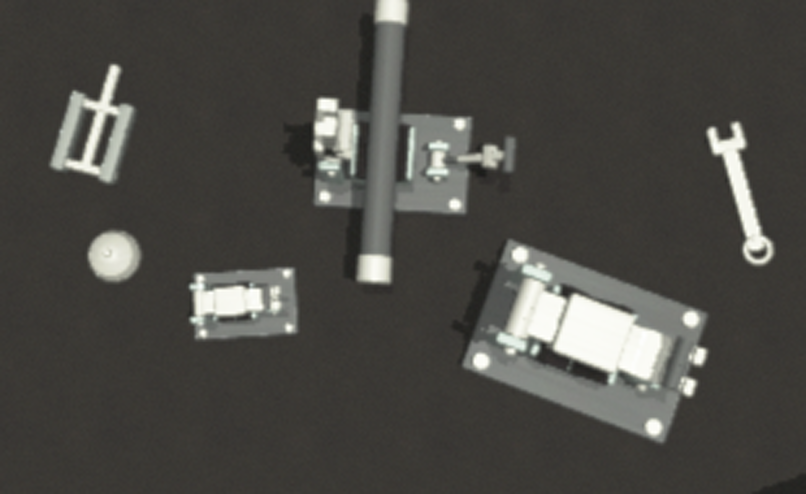

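The top picture shows three clamp stands: the one holding the tube with an open cap at (262,172), a larger closed one at (336,241), and a small one at (203,227). The tube stand's foot plate is about 60 px long, roughly 170 mm, so it's the one meant. Next I'll get a rough pose for it.

```bash
cat >> h.py <<'E'
def rays(c,px):
    px=np.atleast_2d(np.asarray(px,float)); K=c["K"]
    d=np.c_[(px[:,0]-K[0,2])/K[0,0],(px[:,1]-K[1,2])/K[1,1],np.ones(len(px))]
    return np.asarray(c["origin"]), R.from_quat(c["orientation"]).apply(d)
def onz(c,px,z):
    o,d=rays(c,px); return o+d*((z-o[2])/d[:,2])[:,None]
def proj(c,P):
    P=np.atleast_2d(P); p=R.from_quat(c["orientation"]).inv().apply(P-c["origin"]); K=c["K"]
    return np.c_[K[0,0]*p[:,0]/p[:,2]+K[0,2],K[1,1]*p[:,1]/p[:,2]+K[1,2]]
def projw(c,s,P):
    T=c["T_tool_cam"]; P=np.atleast_2d(P)
    pt=R.from_quat(s["tcp_rot"]).inv().apply(P-s["tcp_pos"]); p=(pt-T[:3,3])@T[:3,:3]
    r=np.hypot(p[:,0],p[:,1]); th=np.arctan2(r,p[:,2]); K=c["K"]
    return np.c_[K[0,0]*th*p[:,0]/r+K[0,2],K[1,1]*th*p[:,1]/r+K[1,2]]
E
python3 - <<'E'
from h import *
import pickle
s,d=pickle.load(open("d0.pkl","rb"))
t=d["top"];sc=d["scene"]
# screws, top crop
px=np.array([[324,197],[455,204],[460,123]])/2.6+110
print("screws top",onz(t,px,0.014)[:,:2])
px2=np.array([[321,365],[449,396],[344,297],[469,326]])/2.6+[110,90]
print("screws scene",onz(sc,px2,0.014)[:,:2])
tc=np.array([[391,8],[374,268]])/2.6+110
print("tube ends top",onz(t,tc,0.085))
tc=np.array([[433,218],[368,440]])/2.6+[110,90]
print("tube ends scene",onz(sc,tc,0.085))
# plate corners
px=np.array([[315,206],[465,213],[470,117]])/2.6+110
print(onz(t,px,0.012))
b=np.array([[488,155],[511,154]])/2.6+110; print("bar",onz(t,b,0.07))
E
```

```text
screws top [[ 0.55468436  0.07233337]
 [ 0.55032976 -0.07263715]
 [ 0.64157186 -0.07655125]]
screws scene [[ 0.64430046 -0.07392287]
 [ 0.64970224  0.07137111]
 [ 0.55397283 -0.07008345]
 [ 0.55947129  0.07742766]]
tube ends top [[0.75011421 0.00209726 0.085     ]
 [0.47208751 0.01241305 0.085     ]]
tube ends scene [[0.47130461 0.01506272 0.085     ]
 [0.74687525 0.00430532 0.085     ]]
[[ 0.54466631  0.08211962  0.012     ]
 [ 0.54083702 -0.08392755  0.012     ]
 [ 0.64907822 -0.08767803  0.012     ]]
bar [[ 0.59600395 -0.10451872  0.07      ]
 [ 0.59764629 -0.1288417   0.07      ]]
```

Run:
```python
from h import *
import pickle
s,d=pickle.load(open("d0.pkl","rb"))
t=d["top"];sc=d["scene"]
print("box table top",onz(t,[[440,145],[443,275],[475,280]],0.05)[:,:2])
print("scene box",onz(sc,[[30,70],[118,72],[132,128],[65,65],[0,122]],0.12)[:,:2])
M=R.from_quat(s["tcp_rot"]).as_matrix(); print(M)
for tgt in [(0.25,-0.42,0.38),(0.60,-0.05,0.32)]:
    print(M.T@(np.array(tgt)-s["tcp_pos"])*100)
yaw=np.arctan2(M[1,1],M[0,1]); print(np.degrees(yaw))
```

```text
box table top [[ 0.67917668 -0.50454632]
 [ 0.32019024 -0.50135653]
 [ 0.30924216 -0.58653867]]
scene box [[ 0.25897327 -0.88729106]
 [ 0.20102414 -0.59072349]
 [ 0.42643021 -0.44573651]
 [ 0.20882091 -0.78339249]
 [ 0.49428862 -0.85156561]]
[[ 9.66929943e-01  2.55041373e-01 -6.19012503e-04]
 [ 2.55042093e-01 -9.66928173e-01  1.85433138e-03]
 [-1.25609408e-04 -1.95088278e-03 -9.99998089e-01]]
[ 13.46979504 -17.98698954 -15.82158583]
[ 56.74965414 -44.82517862  -9.77465247]
-75.2239345594624
```

>>> drive_tool(
  jaw=[1, 1, 1, 1, 1, 1, 1, 1, 1, 1, 1, 1, 1, 1, 1, 1, 1],
  dp=[
    [2, -3, -9],
    [8, -10, -15.8],
    [13.5, -18, -15.8],
    [13.5, -18, -15.8],
    [56.7, -44.8, -9.8],
    [56.7, -44.8, -9.8],
    [56.7, -44.8, -9.8],
    [56.7, -44.8, -9.8],
    [56.7, -44.8, -9.8],
    [56.7, -44.8, -9.8],
    [56.7, -44.8, -9.8],
    [56.7, -44.8, -9.8],
    [56.7, -44.8, -9.8],
    [56.7, -44.8, -9.8],
    [56.7, -44.8, -9.8],
    [56.7, -44.8, -9.8],
    [56.7, -44.8, -9.8],
  ],
  twist=[0, 0, 0, 0, -1.27, -1.27, -1.27, -1.27, -1.27, -1.27, -1.27, -1.27, -1.27, -1.27, -1.27, -1.27, -1.27],
)

```text
time_s: 3.48
tcp_pos: [0.5994, -0.0522, 0.321]
tcp_rot: [0.723, 0.691, -0.0, 0.001]
contact_force: [0.5, 1.2, -0.2]
finger_gap: 0.0867
```

Run:
```python
from h import *
import pickle
s=read_state(); c=capture("wrist"); pickle.dump((s,c),open("w1.pkl","wb"))
print(s["tcp_pos"],s["tcp_rot"],s["qpos"],s["time_s"])
im=c["color"][:,:,::-1].copy()
cv2.imwrite("pics/w1.png",cv2.resize(im,None,fx=1.5,fy=1.5,interpolation=cv2.INTER_CUBIC))
for t in ["stand","cap","bolt","bolt_head","tube"]:
    print(t,[(np.round(r["p"],2),np.round(r["box"]).tolist()) for r in recognise(t,c)])
```

```text
[ 0.59936908 -0.05222401  0.32100415] [ 7.22959786e-01  6.90889851e-01 -1.61109403e-04  5.79468267e-04] [ 0.59341804  0.24875659 -0.6759246   1.39799845  0.15578035  1.54774336
 -0.11620197] 3.475
stand [(np.float64(0.92), [124.0, 0.0, 54.0, 73.0]), (np.float64(0.79), [221.0, 64.0, 70.0, 154.0]), (np.float64(0.76), [113.0, 181.0, 96.0, 128.0])]
cap [(np.float64(0.81), [117.0, 224.0, 42.0, 32.0]), (np.float64(0.59), [128.0, 1.0, 23.0, 58.0]), (np.float64(0.56), [232.0, 57.0, 40.0, 38.0])]
bolt [(np.float64(0.74), [241.0, 153.0, 26.0, 68.0]), (np.float64(0.59), [241.0, 175.0, 26.0, 46.0])]
bolt_head [(np.float64(0.91), [244.0, 175.0, 24.0, 43.0])]
tube [(np.float64(0.77), [154.0, 105.0, 218.0, 28.0])]
```

View pics/w1.png

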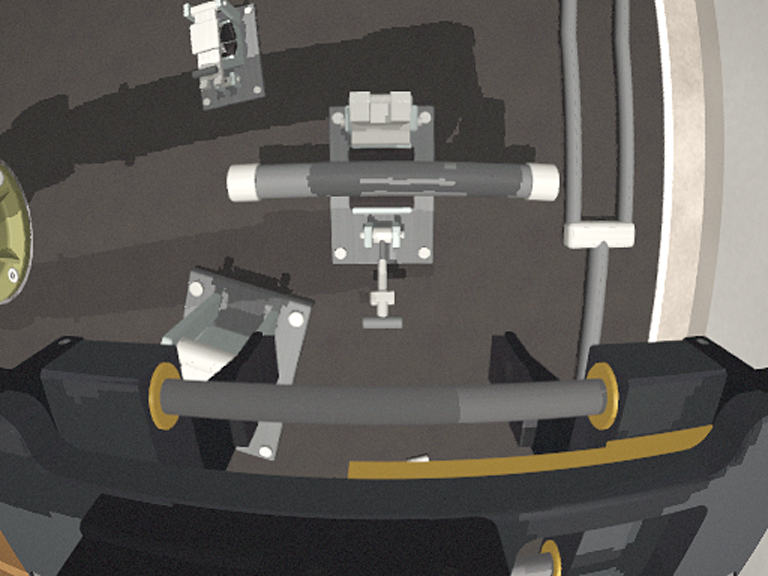

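Run:
```python
import cv2
im=cv2.imread("pics/w1.png"); im=cv2.resize(im,(512,384),interpolation=cv2.INTER_AREA)
import pickle
s,c=pickle.load(open("w1.pkl","rb")); im=c["color"][:,:,::-1]
cv2.imwrite("pics/w1a.png",cv2.resize(im[55:110,210:300],None,fx=8,fy=8,interpolation=cv2.INTER_CUBIC))
cv2.imwrite("pics/w1b.png",cv2.resize(im[130:225,210:300],None,fx=6,fy=6,interpolation=cv2.INTER_CUBIC))
```

```text
(no output)
```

View pics/w1a.png

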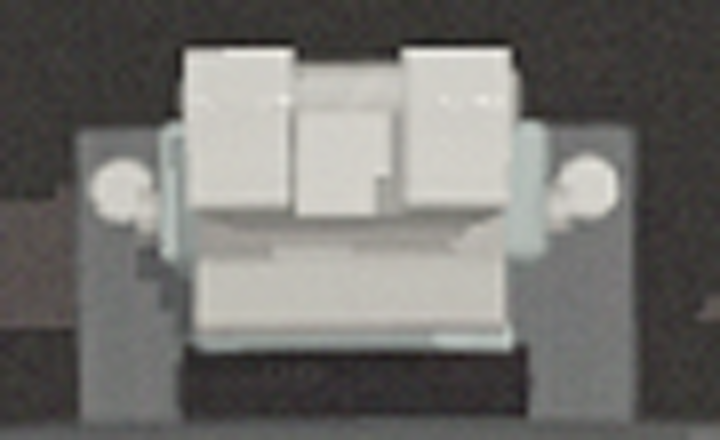

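View pics/w1b.png

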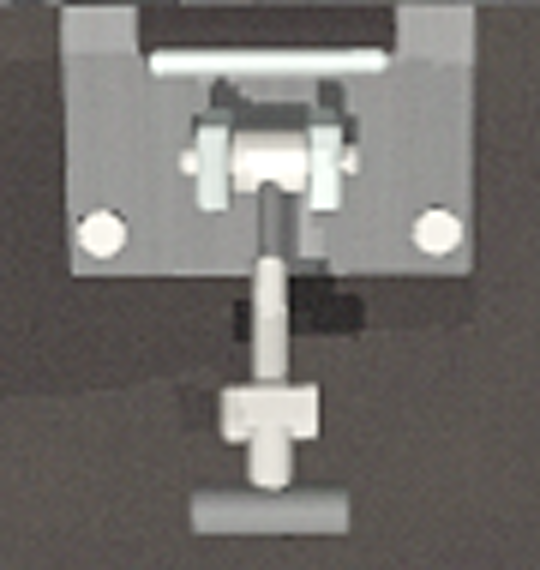

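```bash
cat >> h.py <<'E'
def stand_pts(p,L):
    x,y,yaw=p[:3]; Rz=R.from_euler("z",yaw).as_matrix()
    return np.atleast_2d(L)@Rz.T+[x,y,0]
def cap_pt(a,X,Y,Z):  # cap coords -> stand
    X,Z=np.asarray(X,float),np.asarray(Z,float)
    return np.c_[.050+X*np.cos(a)+Z*np.sin(a),np.broadcast_to(Y,X.shape),.098-X*np.sin(a)+Z*np.cos(a)]
def bolt_pt(b,r,Y):
    r=np.asarray(r,float); return np.c_[-.060-r*np.sin(b),np.broadcast_to(Y,r.shape),.030+r*np.cos(b)]
E
python3 - <<'E'
from h import *
import pickle
from scipy.optimize import least_squares
s,c=pickle.load(open("w1.pkl","rb"))
A=lambda l:(np.array(l,float)+.5)/8-.5+[210,55]
B=lambda l:(np.array(l,float)+.5)/6-.5+[210,130]
pc=A([[75,128],[636,128]]); tip=A([[184,47],[295,47],[403,47],[513,47],[184,207],[510,207]])
pl=B([[72,272],[472,270]]); bar=B([[191,512],[349,512]]); pin=B([[188,162],[350,162]])
obs=np.r_[pc,tip,pl,bar,pin]
def model(p):
    a,b=p[3:5]
    L=np.r_[[[.085,.055,.012],[.085,-.055,.012]],
     cap_pt(a,[-.129]*6,[.017,.006,-.006,-.017,.017,-.017],[.011]*4+[-.006]*2),
     [[-.085,.055,.012],[-.085,-.055,.012]],
     bolt_pt(b,[.094]*2,[.018,-.018]),[[-.06,.0,.03]]*2]
    q=projw(c,s,stand_pts(p,L)); q[-2:,0]=obs[-2:,0].mean() if False else q[-2:,0]+[-1*(pin[1,0]-pin[0,0])/2,(pin[1,0]-pin[0,0])/2]
    return q
f=lambda p:(model(p)-obs).ravel()
r=least_squares(f,[.6,0,1.535,1.6,1.0],loss="soft_l1")
print(r.x); print(np.round(f(r.x).reshape(-1,2),1))
np.save("pose.npy",r.x)
p=r.x
print("tcp in stand",R.from_euler("z",-p[2]).apply(s["tcp_pos"]-[p[0],p[1],0]))
print("bar",bolt_pt(p[4],.094,0),stand_pts(p,bolt_pt(p[4],.094,0)))
print("tip",cap_pt(p[3],-.129,0,.011),stand_pts(p,cap_pt(p[3],-.129,0,.011)))
M=R.from_quat(s["tcp_rot"]).as_matrix(); print("yaw tool x",np.arctan2(M[1,0],M[0,0]))
pickle.load(open("d0.pkl","rb"))
d=pickle.load(open("d0.pkl","rb"))[1]
L=np.array([[-.085,.055,.012],[-.085,-.055,.012],[.085,.055,.012]])
for n in ("top","scene"):
    print(n,proj(d[n],stand_pts(p,L)),proj(d[n],stand_pts(p,bolt_pt(p[4],[.094]*2,[.018,-.018]))))
E
```

```text
[ 6.00606518e-01 -7.42377246e-04  1.53079731e+00  1.59749406e+00
  7.06419095e-01]
[[-0.2 -1.3]
 [ 0.3 -1.7]
 [ 0.4  0.4]
 [-0.5  0.2]
 [ 0.2  0.1]
 [-0.5  0.1]
 [ 0.5 -0.2]
 [-0.  -0.5]
 [-0.7 -0.2]
 [ 0.1 -0.2]
 [ 0.1  0.1]
 [-0.  -0.1]
 [ 0.1  4.8]
 [ 0.1  4.8]]
tcp in stand [-0.05148993 -0.00082221  0.32100415]
bar [[-0.12101671  0.          0.10150497]] [[ 0.59576726 -0.1216623   0.10150497]]
tip [[0.06443968 0.         0.22666039]] [[0.60318335 0.06364576 0.22666039]]
yaw tool x 1.5254383759206074
top [[288.69682491 191.43069173]
 [290.85395128 153.96109374]
 [229.72793528 187.68735862]] [[304.55170309 174.39327745]
 [305.24742445 161.20590981]]
scene [[238.9651732  200.45535658]
 [228.11201358 232.1268168 ]
 [293.92407286 213.28629837]] [[221.64079721 192.09104337]
 [217.60805852 202.81284643]]
```

```bash
python3 - <<'E'
from h import *
import pickle
from scipy.optimize import least_squares
s,c=pickle.load(open("w1.pkl","rb"))
for r in cut_out("tube",c) if False else []: pass
im=c["color"]; 
for u in (165,190,230,330,360): print(u,im[98:145,u,:].mean(-1).astype(int).tolist())
p=np.load("pose.npy")
for q in (p,[p[0],p[1]+.009,p[2]]):
    # silhouettes of tube
    L=[[0,y,.075] for y in (.15,.1,.04,-.1,-.15)]
    print(projw(c,s,stand_pts(q,L)).round(1).tolist(), projw(c,s,stand_pts(q,[[-.06,0,.03],[.05,0,.098]])))
E
python3 - <<'E'
import cv2
im=cv2.imread("pics/w1.png")
cv2.imwrite("pics/w1d.png",cv2.resize(im[80:350,210:570],None,fx=2.2,fy=2.2))
E
```

```text
165 [82, 88, 82, 80, 85, 83, 83, 84, 78, 85, 80, 128, 178, 195, 210, 220, 228, 236, 239, 241, 244, 250, 252, 253, 254, 253, 252, 251, 249, 248, 249, 242, 233, 229, 220, 186, 108, 77, 83, 84, 82, 85, 81, 81, 84, 83, 84]
190 [52, 58, 54, 54, 52, 59, 60, 53, 58, 57, 60, 85, 108, 119, 126, 134, 144, 140, 144, 154, 158, 156, 164, 164, 162, 160, 155, 156, 150, 153, 143, 143, 132, 117, 86, 82, 81, 85, 83, 89, 85, 85, 77, 76, 72, 78, 73]
230 [113, 112, 117, 114, 117, 113, 113, 113, 112, 102, 93, 95, 99, 99, 100, 104, 101, 107, 110, 117, 114, 113, 112, 108, 106, 101, 101, 101, 96, 94, 90, 86, 92, 175, 170, 170, 169, 172, 168, 171, 163, 149, 152, 151, 151, 149, 152]
330 [61, 55, 55, 53, 54, 59, 55, 56, 57, 55, 58, 90, 97, 94, 100, 101, 105, 100, 105, 111, 113, 112, 111, 105, 109, 103, 103, 101, 100, 96, 96, 91, 84, 83, 84, 83, 83, 84, 83, 81, 87, 87, 81, 84, 84, 86, 88]
360 [78, 79, 79, 81, 79, 83, 83, 85, 84, 81, 74, 138, 182, 198, 212, 221, 229, 238, 240, 241, 246, 250, 252, 253, 253, 252, 251, 248, 248, 248, 247, 240, 232, 224, 213, 149, 82, 84, 89, 84, 87, 89, 85, 87, 89, 87, 86]
[[148.8, 127.8], [182.3, 126.1], [224.9, 124.7], [326.2, 125.3], [359.8, 126.6]] [[254.49320548 161.38709176]
 [253.86888224  86.85229922]]
[[148.3, 121.5], [181.8, 119.7], [224.5, 118.2], [326.1, 118.8], [359.8, 120.3]] [[254.22610134 155.66211348]
 [253.54710004  79.9481409 ]]
```

View pics/w1d.png

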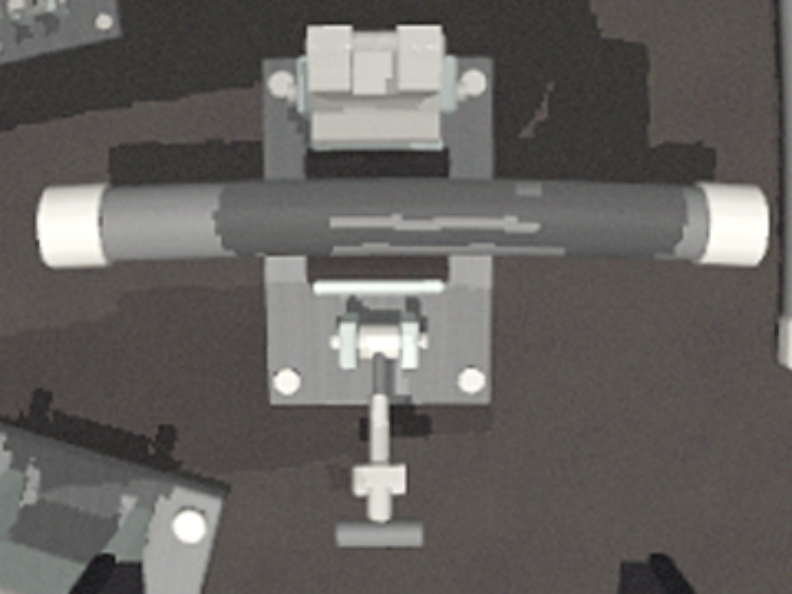

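Run:
```python
from h import *
import pickle
from scipy.optimize import least_squares
s,c=pickle.load(open("w1.pkl","rb"))
d=pickle.load(open("d0.pkl","rb"))[1]
A=lambda l:(np.array(l,float)+.5)/8-.5+[210,55]
B=lambda l:(np.array(l,float)+.5)/6-.5+[210,130]
pc=A([[75,128],[636,128]]); tip=A([[184,47],[295,47],[403,47],[513,47],[184,207],[510,207]])
pl=B([[72,272],[472,270]]); bar=B([[191,512],[349,512]]); pin=B([[269,162]])
tb=np.array([[165,121.3],[230,119.3],[360,121.2]])
obs=np.r_[pc,tip,pl,bar,pin,tb]
bt=np.array([[306.5,169.2]]);bs=np.array([[220.4,199.6]])
def f(p):
    a,b,o=p[3:6]
    L=np.r_[[[.085+o,.055,.012],[.085+o,-.055,.012]],
     cap_pt(a,[-.129]*6,[.017,.006,-.006,-.017,.017,-.017],[.011]*4+[-.006]*2),
     [[-.085+o,.055,.012],[-.085+o,-.055,.012]],
     bolt_pt(b,[.094]*2,[.018,-.018]),[[-.06,.0,.03]],[[0,.125,.075],[0,.034,.075],[0,-.15,.075]]]
    q=projw(c,s,stand_pts(p,L)); r=q-obs; r[-3:,0]=0
    w=stand_pts(p,bolt_pt(b,.094,0))
    return np.r_[r,(proj(d["top"],w)-bt)*.5,(proj(d["scene"],w)-bs)*.5].ravel()
r=least_squares(f,[.6,0,1.535,1.6,1.0,0],loss="soft_l1")
p=r.x
print(r.x); print(np.round(f(r.x).reshape(-1,2),1).tolist())
np.save("pose.npy",p)
print("tcp in stand",R.from_euler("z",-p[2]).apply(s["tcp_pos"]-[p[0],p[1],0]))
print("bar",bolt_pt(p[4],.094,0)); print("tip",cap_pt(p[3],[-.129]*2,0,[-.006,.011]))
```

```text
[ 0.60090306  0.00685427  1.53046219  1.53814441  0.89226253 -0.00899266]
[[-0.2, -0.4], [0.3, -0.8], [0.3, 0.4], [-0.5, 0.1], [0.3, 0.0], [-0.5, 0.1], [0.5, -0.1], [-0.0, -0.4], [-0.7, 0.6], [0.0, 0.6], [0.5, -0.1], [-0.4, -0.2], [0.0, -0.0], [0.0, 0.2], [0.0, -0.2], [0.0, 0.1], [-0.2, -0.2], [-1.0, -0.1]]
tcp in stand [-0.05909208 -0.00084949  0.32100415]
bar [[-0.13317842  0.          0.08899931]]
tip [[0.03979185 0.         0.22673536]
 [0.05678279 0.         0.22729035]]
```

>>> drive_tool(
  jaw=[-1, -1, -1, -1, -1, -1, -1, -1],
  dp=[
    [6, -0.1, 0],
    [12, -0.1, 0],
    [14.1, -0.1, 0],
    [14.1, -0.1, 3],
    [14.1, -0.1, 8],
    [14.1, -0.1, 11.6],
    [14.1, -0.1, 11.6],
    [14.1, -0.1, 11.6],
  ],
  twist=[0, 0, 0, 0, 0, 0, 0, 0],
  force=20,
)

```text
time_s: 4.78
tcp_pos: [0.6057, 0.0905, 0.2063]
tcp_rot: [0.722, 0.692, 0.001, 0.001]
contact_force: [-0.1, -0.2, -0.3]
finger_gap: 0.0152
```

```bash
cat >> h.py <<'E'
PO=np.load("pose.npy")
def instand(s): return R.from_euler("z",-PO[2]).apply(s["tcp_pos"]-[PO[0],PO[1],0])
E
python3 - <<'E'
from h import *
s=read_state(); q=instand(s); print(q,s["contact_force"],s["time_s"])
r=.104
for deg in [85,77,69,61,53,45,37,29,21,15]:
    a=np.radians(deg); x=.05-r*np.cos(a)+.006*np.sin(a)+.0095; z=.098+r*np.sin(a)+.006*np.cos(a)
    print(deg,np.round([100*(x-q[0]),100*(q[2]-z)],1).tolist())
c=capture("scene"); cv2.imwrite("pics/s1.png",cv2.resize(c["color"][140:260,180:340,::-1],None,fx=4.5,fy=4.5,interpolation=cv2.INTER_CUBIC))
E
```

```text
[ 0.08374533 -0.00139242  0.20625727] [-0.08025353 -0.2241299  -0.27213416] 4.775
85 [-2.7, 0.4]
77 [-4.2, 0.6]
69 [-5.6, 0.9]
61 [-6.9, 1.4]
53 [-8.2, 2.2]
45 [-9.4, 3.0]
37 [-10.4, 4.1]
29 [-11.2, 5.3]
21 [-11.9, 6.5]
15 [-12.3, 7.6]
```

View pics/s1.png

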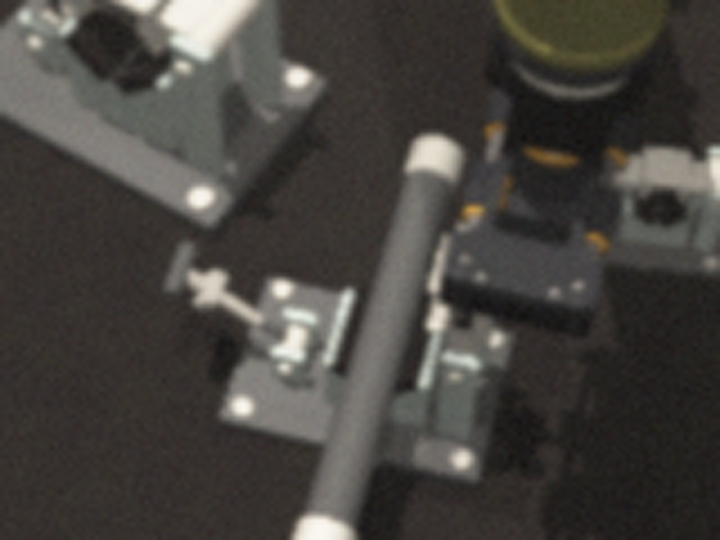

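The gripper is behind the upright cap at (440,290), with nothing touched yet. Now I'll push gently.

>>> drive_tool(
  jaw=[-1, -1, -1, -1, -1],
  dp=[
    [-1.0, 0, 0.4],
    [-1.8, 0, 0.4],
    [-2.7, 0, 0.4],
    [-3.5, 0, 0.5],
    [-4.2, 0, 0.6],
  ],
  twist=[0, 0, 0, 0, 0],
)

```text
time_s: 5.45
tcp_pos: [0.6034, 0.048, 0.199]
tcp_rot: [0.722, 0.692, 0.001, 0.0]
contact_force: [2.1, 4.5, 1.4]
finger_gap: 0.0006
```

>>> drive_tool(
  jaw=[-1, -1, -1, -1, -1, -1, -1, -1, -1, -1],
  dp=[
    [-0.7, 0, 0.1],
    [-1.4, 0, 0.3],
    [-2.1, 0, 0.5],
    [-2.7, 0, 0.8],
    [-3.4, 0, 1.2],
    [-4.0, 0, 1.6],
    [-4.6, 0, 2.0],
    [-5.2, 0, 2.4],
    [-5.7, 0, 2.9],
    [-6.2, 0, 3.5],
  ],
  twist=[0, 0, 0, 0, 0, 0, 0, 0, 0, 0],
)

```text
time_s: 6.7
tcp_pos: [0.6003, -0.0125, 0.1631]
tcp_rot: [0.722, 0.692, 0.001, -0.001]
contact_force: [3.1, 6.1, 2.0]
finger_gap: 0.0004
```

Run:
```python
from h import *
s=read_state(); q=instand(s); print(q,s["contact_force"],s["time_s"])
c=capture("scene"); cv2.imwrite("pics/s2.png",cv2.resize(c["color"][140:260,180:340,::-1],None,fx=4.5,fy=4.5,interpolation=cv2.INTER_CUBIC))
```

```text
[-0.01940497 -0.00019871  0.16309923] [3.10183761 6.08468278 1.96658426] 6.7
```

View pics/s2.png

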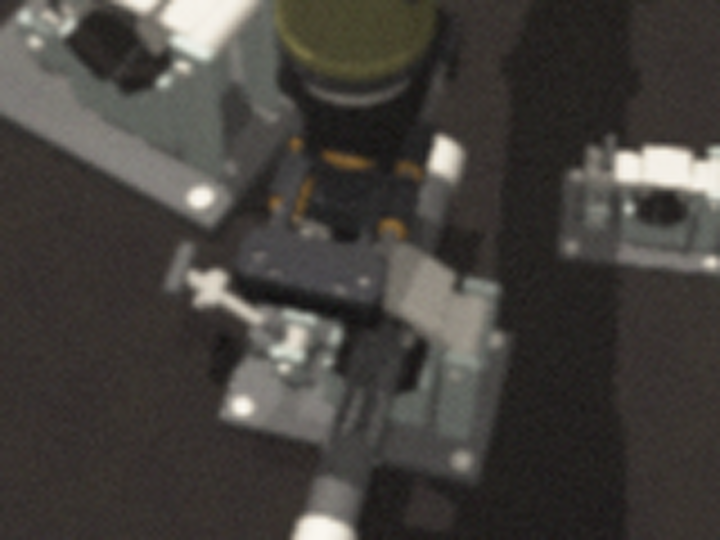

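>>> drive_tool(
  jaw=[-1, -1, -1, -1, -1, -1, -1, -1],
  dp=[
    [-0.4, 0, 0.6],
    [-0.8, 0, 1.2],
    [-1.2, 0, 1.8],
    [-1.5, 0, 2.4],
    [-1.7, 0, 3.0],
    [-1.9, 0, 3.5],
    [-2.0, 0, 4.0],
    [-2.1, 0, 4.3],
  ],
  twist=[0, 0, 0, 0, 0, 0, 0, 0],
)

```text
time_s: 7.75
tcp_pos: [0.5991, -0.0352, 0.1201]
tcp_rot: [0.722, 0.692, -0.0, -0.0]
contact_force: [-1.1, 2.5, 2.8]
finger_gap: -0.0001
```

>>> drive_tool(
  jaw=[-1, -1, -1, -1],
  dp=[
    [-0.1, 0, 0.3],
    [-0.1, 0, 0.6],
    [-0.2, 0, 0.8],
    [-0.2, 0, 0.8],
  ],
  twist=[0, 0, 0, 0],
)

```text
time_s: 8.25
tcp_pos: [0.5993, -0.0372, 0.1122]
tcp_rot: [0.722, 0.692, -0.0, 0.0]
contact_force: [-0.4, 0.1, 0.0]
finger_gap: 0.0005
```

>>> drive_tool(
  jaw=[-1, -1, -1],
  dp=[
    [0, 0, 0.1],
    [0, 0, 0.2],
    [0, 0, 0.2],
  ],
  twist=[0, 0, 0],
)

```text
time_s: 8.62
tcp_pos: [0.5994, -0.0375, 0.1105]
tcp_rot: [0.722, 0.692, -0.0, 0.0]
contact_force: [-1.5, -0.5, 2.4]
finger_gap: 0.0004
```

>>> drive_tool(
  jaw=[-1, -1, -1],
  dp=[
    [0, 0, 0.1],
    [0, 0, 0.2],
    [0, 0, 0.2],
  ],
  twist=[0, 0, 0],
)

```text
time_s: 9.0
tcp_pos: [0.5994, -0.0374, 0.1084]
tcp_rot: [0.722, 0.692, -0.0, 0.0]
contact_force: [-1.0, -1.0, 2.3]
finger_gap: 0.0005
```

>>> drive_tool(
  jaw=[-1, -1],
  dp=[
    [0, 0, 0.1],
    [0, 0, 0.1],
  ],
  twist=[0, 0],
)

```text
time_s: 9.25
tcp_pos: [0.5994, -0.0371, 0.1075]
tcp_rot: [0.722, 0.692, -0.0, 0.0]
contact_force: [-0.7, -1.9, 2.2]
finger_gap: 0.0002
```

>>> drive_tool(
  jaw=[-1, -1],
  dp=[
    [0, 0, 0.1],
    [0, 0, 0.1],
  ],
  twist=[0, 0],
)

```text
time_s: 9.5
tcp_pos: [0.5995, -0.0368, 0.1065]
tcp_rot: [0.722, 0.692, 0.0, 0.0]
contact_force: [-0.1, -1.8, 2.5]
finger_gap: 0.0004
```

>>> drive_tool(
  jaw=[-1, -1],
  dp=[
    [0, 0, 0.1],
    [0, 0, 0.1],
  ],
  twist=[0, 0],
)

```text
time_s: 9.75
tcp_pos: [0.5995, -0.0368, 0.1055]
tcp_rot: [0.722, 0.692, 0.0, 0.0]
contact_force: [0.2, -2.3, 3.0]
finger_gap: 0.0006
```

>>> drive_tool(
  jaw=[-1, -1],
  dp=[
    [0, 0, 0.1],
    [0, 0, 0.1],
  ],
  twist=[0, 0],
)

```text
time_s: 10.0
tcp_pos: [0.5994, -0.0367, 0.1045]
tcp_rot: [0.722, 0.692, 0.0, 0.0]
contact_force: [0.0, -1.6, 2.6]
finger_gap: 0.0006
```

>>> drive_tool(
  jaw=[-1, -1],
  dp=[
    [0, 0, 0.1],
    [0, 0, 0.1],
  ],
  twist=[0, 0],
)

```text
time_s: 10.25
tcp_pos: [0.5995, -0.0367, 0.1035]
tcp_rot: [0.722, 0.692, 0.0, 0.0]
contact_force: [0.4, -2.2, 3.1]
finger_gap: 0.0005
```

>>> drive_tool(
  jaw=[-1, -1],
  dp=[
    [0, 0, 0.1],
    [0, 0, 0.1],
  ],
  twist=[0, 0],
)

```text
time_s: 10.5
tcp_pos: [0.5994, -0.0368, 0.1026]
tcp_rot: [0.722, 0.692, 0.0, 0.0]
contact_force: [0.5, -2.6, 3.9]
finger_gap: 0.0005
```

>>> drive_tool(
  jaw=[-1, -1],
  dp=[
    [0, 0, 0.1],
    [0, 0, 0.1],
  ],
  twist=[0, 0],
)

```text
time_s: 10.75
tcp_pos: [0.5995, -0.0368, 0.1023]
tcp_rot: [0.722, 0.692, -0.0, 0.0]
contact_force: [-1.6, -2.9, 7.7]
finger_gap: 0.0004
```

>>> drive_tool(
  jaw=[-1, -1],
  dp=[
    [0, 0, 0.1],
    [0, 0, 0.1],
  ],
  twist=[0, 0],
)

```text
time_s: 11.0
tcp_pos: [0.5996, -0.0368, 0.1022]
tcp_rot: [0.722, 0.692, -0.0, 0.0]
contact_force: [-3.7, -2.6, 12.7]
finger_gap: 0.0004
```

>>> drive_tool(
  jaw=[-1, -1],
  dp=[
    [0, 0, 0.05],
    [0, 0, 0.05],
  ],
  twist=[0, 0],
)

```text
time_s: 11.25
tcp_pos: [0.5995, -0.0368, 0.1021]
tcp_rot: [0.722, 0.692, -0.0, 0.001]
contact_force: [-4.2, -2.9, 14.9]
finger_gap: 0.0005
```

Run:
```python
from h import *
s=read_state(); print(instand(s),s["contact_force"],s["time_s"],s["qpos"])
```

```text
[-0.04363374 -0.00038415  0.10208094] [-4.15153286 -2.87933085 14.87786101] 11.25 [ 0.5611911   0.377799   -0.66145213  1.70349699  0.25241297  1.14647213
 -0.2138831 ]
```

>>> drive_tool(
  jaw=[-1, -1, 0.4, 0.4, 0.4, 0.4, 0.4, 0.4],
  dp=[
    [0, 0, -3],
    [0, 0, -8],
    [-4, 0, -10],
    [-9, 0, -10],
    [-9, 0, -10],
    [-9, 0, -10],
    [-9, 0, -10],
    [-9, 0, -10],
  ],
  twist=[0, 0, 0, 0, 0, 0, 0, 0],
  force=20,
)

```text
time_s: 12.25
tcp_pos: [0.5955, -0.125, 0.1998]
tcp_rot: [0.721, 0.693, 0.0, -0.0]
contact_force: [-0.6, 0.8, -1.1]
finger_gap: 0.0523
```

Run:
```python
from h import *
import cell,pickle
print([k for k in dir(cell) if not k.startswith("_")], getattr(cell,"tcp_to_grasp",None))
s=read_state(); c=capture("wrist"); print(instand(s),s["contact_force"],s["time_s"],s["finger_gap"])
pickle.dump((s,c),open("w2.pkl","wb"))
cv2.imwrite("pics/w2.png",cv2.resize(c["color"][:,:,::-1],None,fx=1.5,fy=1.5,interpolation=cv2.INTER_CUBIC))
for b in (.80,.89,.98): print(b,projw(c,s,stand_pts(PO,bolt_pt(b,[.094]*2,[.018,-.018]))).round(1).tolist())
for a in (-.05,-.02,.0): print(a,projw(c,s,stand_pts(PO,cap_pt(a,[-.129]*2,[.017,-.017],[.011]*2))).round(1).tolist())
print([(r["p"],r["box"]) for r in recognise("bolt_head",c)])
```

```text
['PlanningError', 'capture', 'close_job', 'cut_out', 'read_state', 'recognise', 'tcp_to_grasp'] 0.0187
[-1.31940073e-01  8.30990646e-05  1.99829059e-01] [-0.57417493  0.80475615 -1.07234681] 12.25 0.052273453456079096
0.8 [[235.6, 184.7], [274.4, 184.7]]
0.89 [[236.1, 188.7], [273.9, 188.7]]
0.98 [[236.7, 191.7], [273.4, 191.7]]
-0.05 [[235.5, 133.6], [274.5, 133.6]]
-0.02 [[235.1, 133.8], [274.8, 133.7]]
0.0 [[234.9, 133.8], [275.0, 133.8]]
[(0.86, [234.5, 132.2, 37.5, 64.2])]
```

View pics/w2.png

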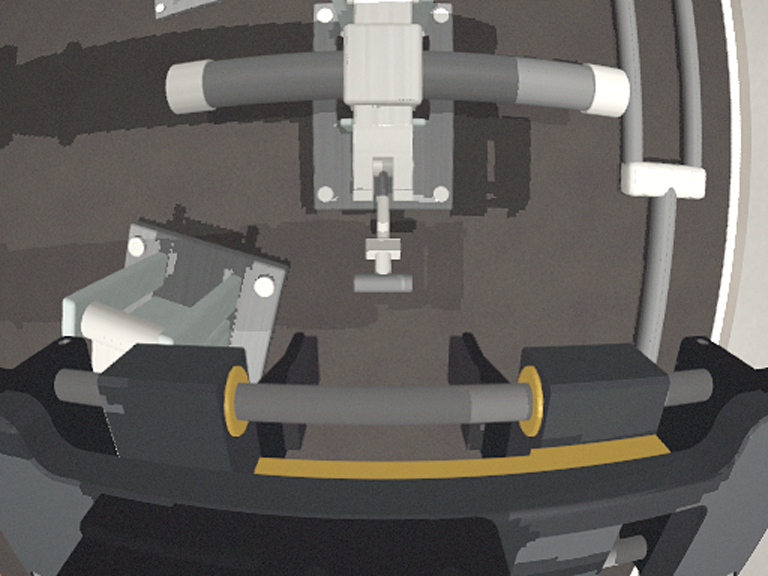

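```bash
cat >> h.py <<'E'
def wonz(c,s,px,z):
    K=c["K"];T=c["T_tool_cam"]; px=np.atleast_2d(px).astype(float)
    v=(px-[K[0,2],K[1,2]]); r=np.hypot(v[:,0],v[:,1]); th=r/K[0,0]
    d=np.c_[np.sin(th)[:,None]*v/r[:,None],np.cos(th)]
    Rw=R.from_quat(s["tcp_rot"]).as_matrix(); o=s["tcp_pos"]+Rw@T[:3,3]; d=d@(Rw@T[:3,:3]).T
    return o+d*((z-o[2])/d[:,2])[:,None]
E
python3 - <<'E'
from h import *
import pickle
s,c=pickle.load(open("w2.pkl","rb"))
print("screws",wonz(c,s,np.array([[136,246],[264,286]])/1.5,.015))
for z in (.10,.13,.16): print(z,wonz(c,s,np.array([[165,255],[232,290],[170,335]])/1.5,z)[:,:2].tolist())
d=pickle.load(open("d0.pkl","rb"))[1]
# top cam: hinge/cap features of large stand, crop coords
for z in (.1,.13,.16): print(z,onz(d["top"],np.array([[538,272],[605,310],[665,352],[700,355]])/2.6+110,z)[:,:2].tolist())
print(onz(d["top"],np.array([[511,240],[706,315]])/2.6+110,.012)[:,:2].tolist())
E
```

```text
screws [[ 0.37882133 -0.10399686  0.015     ]
 [ 0.49623168 -0.14550757  0.015     ]]
0.1 [[0.45475533421933934, -0.09817508728130792], [0.49964109646417776, -0.12371455923674274], [0.4478091587237153, -0.15412832671086446]]
0.13 [[0.4713104935244034, -0.09258306820392412], [0.5110514587244988, -0.1151952110182407], [0.46516048726764003, -0.14212295857881274]]
0.16 [[0.4878656528294675, -0.08699104912654032], [0.5224618209848197, -0.1066758627997387], [0.48251181581156477, -0.13011759044676102]]
0.1 [[0.4709970475135185, -0.15501772106973435], [0.43420766075330974, -0.22297054539228525], [0.3936485261484064, -0.2831372480949918], [0.3915589212833467, -0.3181672990263688]]
0.13 [[0.4687334919186117, -0.15164666944334068], [0.43290814204177613, -0.21781884356361159], [0.39341182759127447, -0.2764089252442168], [0.39137697917471775, -0.3105210413009408]]
0.16 [[0.4664699363237048, -0.148275617816947], [0.4316086233302425, -0.21266714173493798], [0.39317512903414253, -0.26968060239344177], [0.3911950370660889, -0.3028747835755129]]
[[0.512122927936668, -0.13498272637972178], [0.43535778162665006, -0.3476114180475593]]
```

>>> drive_tool(
  jaw=[0.4, 0.4, 0.4, 0.4, 0.4, 0.4],
  dp=[
    [-0.1, 0, 4],
    [-0.1, 0, 8],
    [-0.1, 0, 11],
    [-0.1, 0, 12.5],
    [-0.1, 0, 12.9],
    [-0.1, 0, 12.9],
  ],
  twist=[0, 0, 0, 0, 0, 0],
)

```text
time_s: 13.1
tcp_pos: [0.5962, -0.1276, 0.0719]
tcp_rot: [0.722, 0.692, 0.0, 0.001]
contact_force: [-0.6, 0.1, 0.6]
finger_gap: 0.061
```

Run:
```python
from h import *
import pickle
s=read_state(); c=capture("wrist"); print(instand(s),s["contact_force"],s["time_s"],s["finger_gap"])
im=c["color"][:,:,::-1]
cv2.imwrite("pics/w3.png",cv2.resize(im[110:300,150:360],None,fx=3.5,fy=3.1,interpolation=cv2.INTER_CUBIC))
print((projw(c,s,stand_pts(PO,bolt_pt(.89,[.094]*2,[.018,-.018])))-[150,110])*[3.5,3.1])
```

```text
[-0.13457671 -0.00069071  0.07194713] [-0.61168935  0.1362408   0.55934686] 13.1 0.06098974026363608
[[245.77632861 426.79765544]
 [476.62847451 426.49737822]]
```

View pics/w3.png

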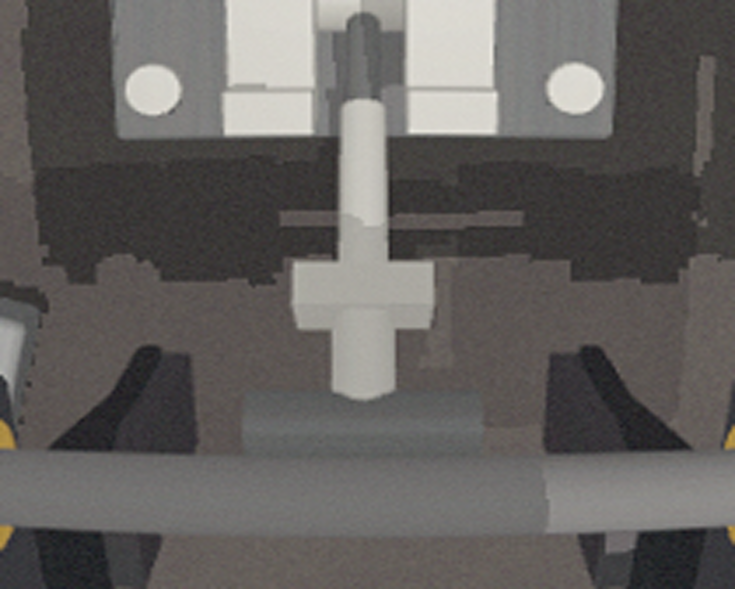

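>>> drive_tool(
  jaw=[-1, -1, -1, -1, -1, -1],
  dp=[
    [0.1, -0.1, 0.1],
    [0.1, -0.1, 0.1],
    [0.1, -0.1, 0.1],
    [0.1, -0.1, 0.1],
    [0.1, -0.1, 0.1],
    [0.1, -0.1, 0.1],
  ],
  twist=[0, 0, 0, 0, 0, 0],
  force=35,
)

```text
time_s: 13.9
tcp_pos: [0.5949, -0.1268, 0.0703]
tcp_rot: [0.722, 0.692, 0.0, 0.0]
contact_force: [0.6, -0.8, 1.2]
finger_gap: 0.0353
```

Run:
```python
from h import *
s=read_state(); q=instand(s); print(q,s["contact_force"],s["time_s"],s["finger_gap"])
# grasp location relative, commanded vs
b=PO[4]; 
def tgt(b,pull):
    x=-.06-(.094+pull)*np.sin(b); z=.03+(.094+pull)*np.cos(b); return x,z
x0,z0=tgt(b,0); print("bar model",x0,z0, "grasp pt",q[0],q[2]+.0187)
for bb,pl in [(b,.006),(b,.012),(b,.019),(b,.021),(.80,.021),(.7,.021),(.6,.021),(.5,.021),(.4,.021),(.3,.021),(.2,.021),(.1,.021),(.05,.021),(0,.021),(0,.008)]:
    x,z=tgt(bb,pl); print(round(bb,2),pl,np.round([100*(x-x0),-100*(z-z0)],2).tolist())
```

```text
[-0.13377845  0.00061417  0.07032231] [ 0.62713844 -0.83988816  1.16590343] 13.9 0.03534482729615761
bar model -0.13317841892773397 0.08899931358276184 grasp pt -0.13377844678157605 0.08902230601195438
0.89 0.006 [-0.47, -0.38]
0.89 0.012 [-0.93, -0.75]
0.89 0.019 [-1.48, -1.19]
0.89 0.021 [-1.63, -1.32]
0.8 0.021 [-0.93, -2.11]
0.7 0.021 [-0.09, -2.9]
0.6 0.021 [0.82, -3.59]
0.5 0.021 [1.8, -4.19]
0.4 0.021 [2.84, -4.69]
0.3 0.021 [3.92, -5.09]
0.2 0.021 [5.03, -5.37]
0.1 0.021 [6.17, -5.54]
0.05 0.021 [6.74, -5.59]
0 0.021 [7.32, -5.6]
0 0.008 [7.32, -4.3]
```

>>> drive_tool(
  jaw=[-1, -1, -1, -1, -1],
  dp=[
    [-0.3, 0, -0.25],
    [-0.6, 0, -0.5],
    [-0.95, 0, -0.75],
    [-1.25, 0, -1.0],
    [-1.25, 0, -1.0],
  ],
  twist=[0, 0, 0, 0, 0],
)

```text
time_s: 14.52
tcp_pos: [0.5941, -0.1361, 0.079]
tcp_rot: [0.722, 0.692, 0.002, -0.002]
contact_force: [4.2, 5.1, -7.4]
finger_gap: 0.0352
```

```bash
cat > chk.py <<'E'
from h import *
s=read_state(); q=instand(s); g=[q[0]+.06,q[2]+.0187-.03]
print(q,"F",s["contact_force"].round(1),"b",np.arctan2(-g[0],g[1]).round(3),"pull",round(np.hypot(*g)-.094,4),s["time_s"],s["finger_gap"])
E
python3 chk.py
```

```text
[-0.14313103  0.00102052  0.07897648] F [ 4.2  5.1 -7.4] b 0.888 pull 0.0132 14.525 0.03516976759048071
```

>>> drive_tool(
  jaw=[-1, -1, -1, -1, -1, -1, -1, -1, -1, -1, -1, -1],
  dp=[
    [-0.4, 0.05, -0.35],
    [0, 0.05, -0.75],
    [0.3, 0.05, -1.1],
    [0.75, 0.05, -1.5],
    [1.15, 0.05, -1.9],
    [1.6, 0.05, -2.25],
    [2.05, 0.05, -2.6],
    [2.55, 0.05, -2.9],
    [3.05, 0.05, -3.2],
    [3.55, 0.05, -3.45],
    [4.1, 0.05, -3.7],
    [4.1, 0.05, -3.7],
  ],
  twist=[0, 0, 0, 0, 0, 0, 0, 0, 0, 0, 0, 0],
)

```text
time_s: 16.02
tcp_pos: [0.5956, -0.0972, 0.1167]
tcp_rot: [0.722, 0.692, -0.0, -0.001]
contact_force: [3.1, 2.8, -10.8]
finger_gap: 0.0352
```

```bash
python3 chk.py
python3 - <<'E'
from h import *
c=capture("wrist")
im=c["color"][:,:,::-1]
cv2.imwrite("pics/w4.png",cv2.resize(im[60:300,130:380],None,fx=3,fy=2.5,interpolation=cv2.INTER_CUBIC))
E
```

```text
[-0.10417573  0.00114715  0.1166904 ] F [  3.1   2.8 -10.8] b 0.397 pull 0.0203 16.025 0.035158260512703564
```

View pics/w4.png

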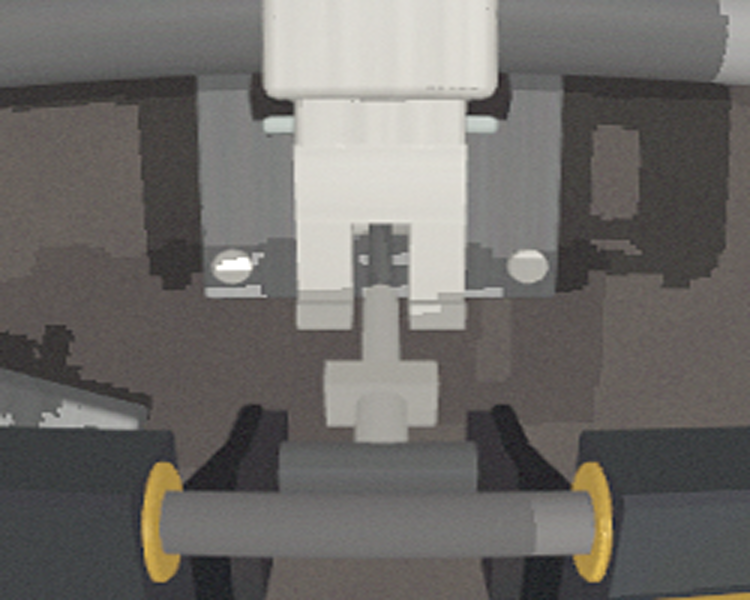

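>>> drive_tool(
  jaw=[-1, -1, -1, -1, -1, -1, -1, -1],
  dp=[
    [0.55, 0, -0.2],
    [1.1, 0, -0.4],
    [1.65, 0, -0.55],
    [2.2, 0, -0.7],
    [2.75, 0, -0.8],
    [3.3, 0, -0.85],
    [3.8, 0, -0.9],
    [3.8, 0, -0.9],
  ],
  twist=[0, 0, 0, 0, 0, 0, 0, 0],
)

```text
time_s: 17.08
tcp_pos: [0.5977, -0.0596, 0.1261]
tcp_rot: [0.722, 0.692, -0.0, -0.0]
contact_force: [-0.4, 0.0, -11.1]
finger_gap: 0.0352
```

```bash
python3 chk.py
```

```text
[-0.06650496  0.00051441  0.12607169] F [ -0.4   0.  -11.1] b 0.057 pull 0.021 17.075 0.03518960071912531
```

>>> drive_tool(
  jaw=[-1, -1, -1],
  dp=[
    [0.35, 0, 0],
    [0.65, 0, 0],
    [0.65, 0, 0],
  ],
  twist=[0, 0, 0],
)

```text
time_s: 17.45
tcp_pos: [0.598, -0.0536, 0.126]
tcp_rot: [0.722, 0.692, -0.0, -0.0]
contact_force: [0.3, -3.3, -11.4]
finger_gap: 0.0355
```

```bash
python3 chk.py
python3 - <<'E'
from h import *
c=capture("wrist")
im=c["color"][:,:,::-1]
cv2.imwrite("pics/w5.png",cv2.resize(im[60:300,130:380],None,fx=3,fy=2.5,interpolation=cv2.INTER_CUBIC))
E
```

```text
[-0.06051089  0.00046012  0.12603244] F [  0.3  -3.3 -11.4] b 0.004 pull 0.0207 17.45 0.03547749793987392
```

View pics/w5.png

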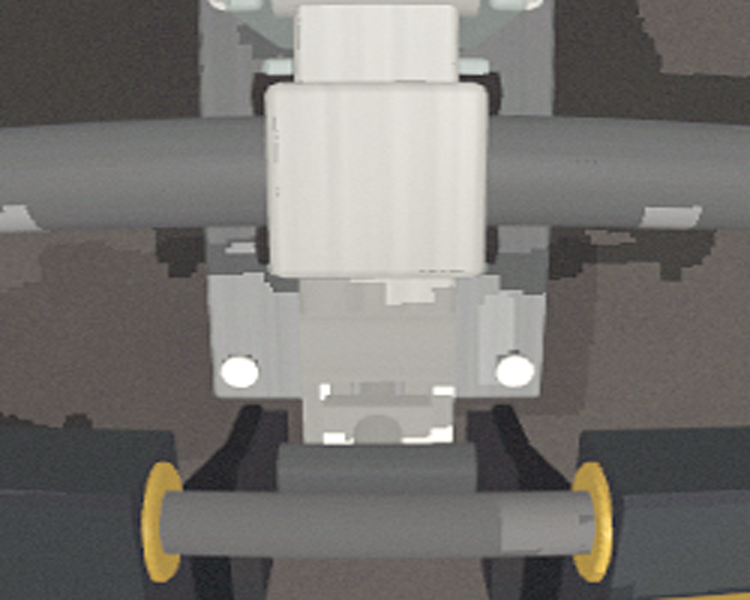

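>>> drive_tool(
  jaw=[-1, -1, -1, -1, -1],
  dp=[
    [0, 0, 0.3],
    [0, 0, 0.6],
    [0, 0, 0.9],
    [0, 0, 1.1],
    [0, 0, 1.1],
  ],
  twist=[0, 0, 0, 0, 0],
)

```text
time_s: 18.12
tcp_pos: [0.5982, -0.0536, 0.1151]
tcp_rot: [0.722, 0.692, 0.0, 0.0]
contact_force: [-0.1, -1.5, -8.0]
finger_gap: 0.0353
```

```bash
python3 chk.py
```

```text
[-0.0605252   0.00029944  0.11512882] F [-0.1 -1.5 -8. ] b 0.005 pull 0.0098 18.125 0.0353278034022335
```

Spring force is 8 N at 9.8 mm, as expected, and the nut hasn't seated yet. I'll lower it in small steps.

>>> drive_tool(
  jaw=[-1, -1],
  dp=[
    [0, 0, 0.1],
    [0, 0, 0.15],
  ],
  twist=[0, 0],
)

```text
time_s: 18.38
tcp_pos: [0.5982, -0.0536, 0.1137]
tcp_rot: [0.722, 0.692, 0.0, 0.0]
contact_force: [-0.5, -1.9, -7.5]
finger_gap: 0.0356
```

>>> drive_tool(
  jaw=[-1, -1],
  dp=[
    [0, 0, 0.1],
    [0, 0, 0.1],
  ],
  twist=[0, 0],
)

```text
time_s: 18.62
tcp_pos: [0.5982, -0.0536, 0.1134]
tcp_rot: [0.722, 0.692, -0.0, 0.0]
contact_force: [-3.6, -0.8, -0.5]
finger_gap: 0.0355
```

>>> drive_tool(
  jaw=[-1, -1],
  dp=[
    [0, 0, 0.1],
    [0, 0, 0.1],
  ],
  twist=[0, 0],
)

```text
time_s: 18.88
tcp_pos: [0.5984, -0.0536, 0.1132]
tcp_rot: [0.722, 0.692, -0.0, 0.0]
contact_force: [-5.3, -1.8, 4.1]
finger_gap: 0.0356
```

>>> drive_tool(
  jaw=[-1, -1, 0.2, 0.3, 0.3, 0.3],
  dp=[
    [0, 0, -0.1],
    [0, 0, -0.1],
    [0, 0, -0.1],
    [0, 0, -0.1],
    [0, 0, -0.1],
    [0, 0, -0.1],
  ],
  twist=[0, 0, 0, 0, 0, 0],
)

```text
time_s: 19.62
tcp_pos: [0.5985, -0.0535, 0.1126]
tcp_rot: [0.722, 0.692, 0.0, 0.0]
contact_force: [-0.3, 0.7, 1.1]
finger_gap: 0.0559
```

>>> drive_tool(
  jaw=[0.3, 0.3, 0.3, 0.3, 0.3, 0.3, 0.3],
  dp=[
    [0, 0, -1],
    [0, 0, -3],
    [0, 0, -6],
    [0, 0, -11],
    [0, 0, -15],
    [0, 0, -15],
    [0, 0, -15],
  ],
  twist=[0, 0, 0, 0, 0, 0, 0],
)

```text
time_s: 20.5
tcp_pos: [0.5981, -0.0537, 0.2631]
tcp_rot: [0.722, 0.692, 0.0, 0.0]
contact_force: [-0.2, -0.4, -0.7]
finger_gap: 0.0568
```

```bash
python3 chk.py
python3 - <<'E'
from h import *
s=read_state()
c=capture("wrist")
im=c["color"][:,:,::-1]
cv2.imwrite("pics/w6.png",cv2.resize(im[40:260,110:400],None,fx=2.7,fy=2.7,interpolation=cv2.INTER_CUBIC))
for b,p in ((0,.008),(.05,.008),(0,0)): print(b,p,(projw(c,s,stand_pts(PO,bolt_pt(b,[.094+p]*2,[.018,-.018])))-[110,40])*2.7)
print("lip",(projw(c,s,stand_pts(PO,cap_pt(-.0,[-.129]*2,[.017,-.017],[.011]*2)))-[110,40])*2.7)
c=capture("scene"); cv2.imwrite("pics/s6.png",cv2.resize(c["color"][130:290,130:410,::-1],None,fx=2.8,fy=2.8,interpolation=cv2.INTER_CUBIC))
E
```

```text
[-0.06061441  0.00040593  0.26310429] F [-0.2 -0.4 -0.7] b 0.002 pull 0.1578 20.5 0.05679932599822315
0 0.008 [[344.38302781 382.10706669]
 [439.84294563 381.88792407]]
0.05 0.008 [[344.64633908 395.05160244]
 [439.64485149 394.83474493]]
0 0 [[345.57392258 376.95899072]
 [438.65996129 376.74487044]]
lip [[350.87789629 412.94319625]
 [433.59278714 412.75582851]]
```

View pics/w6.png

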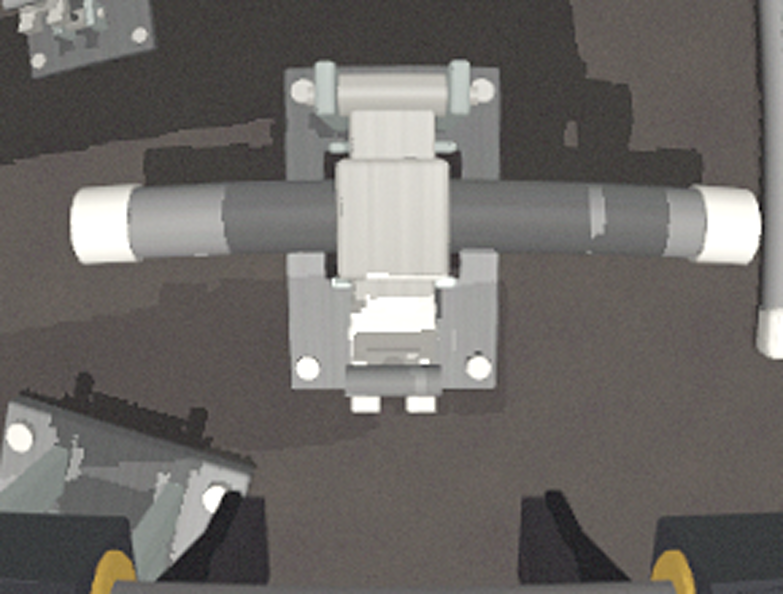

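View pics/s6.png

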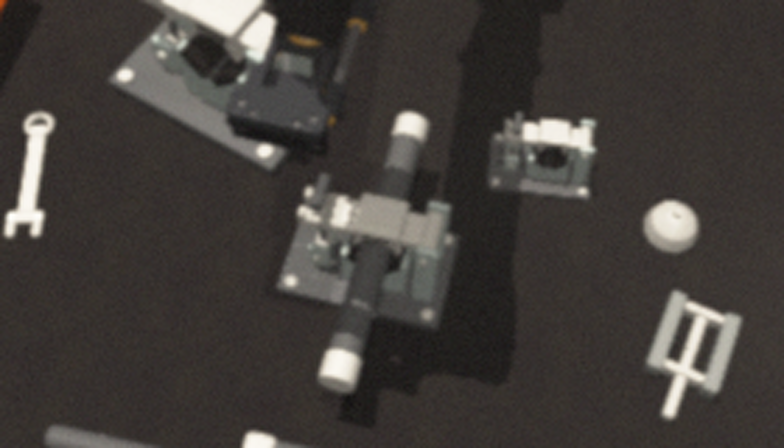

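In the wrist picture the crossbar sits at (393,381). That matches an upright bolt pulled 8 mm, with the nut behind the lips at (365,404) and (420,404). The bell, spanner, pedal and tube look undisturbed, and the gripper is clear.

Run:
```python
from h import *
print(close_job())
```

```text
the job is handed in; nothing more can be done
None
```

The tube is clamped and the job is handed in at about 20.6 s on the robot's clock. I let go of the bolt and lifted the gripper clear first.

- **Cap:** I pushed it over with closed fingers. It needed about 3 N to swing near level, then the force rose sharply at close to level. I stopped at 14.9 N, pressing about 95 mm from the hinge. That is roughly 20 N on the tube, well below the 50 N that dents it.
- **Bolt:** I pinched the crossbar by its ends and pulled it out about 21 mm, with 11 N of spring force. I then swung it upright over the lips without any jolt and lowered it. The nut seated at about 8 mm of pull-out. I pressed it down with at most about 4 N, then backed off and opened the fingers.
- **Last checks:** The final wrist picture shows the crossbar within about 1 px of where an upright, seated bolt should be, with both lips outside it. The tube is in its cradle, and the bell, spanner and pedal look unmoved. The measured contact force was near zero.
- **Disagreements:** My first pose fit missed the bolt's pivot by about 5 px. The foot plate turned out to be about 9 mm off-centre from the stand's origin. The refit matched to within 1 px. I also saw sideways forces of up to about 5 N, mostly while gripping the bar, and left them alone.

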